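# Strip the vegetable chopper for washing

### The arm

A 6-joint arm with a two-finger parallel gripper is mounted at the origin on the work surface. World frame = base frame: x ahead of the robot, y to its left, z up, the work surface at z = 0. Lengths are in mm, angles in rad, forces in N, time in s.
With the tool pointing down it reaches from about 400 to 925 mm from the base axis. Payload 12.5 kg.
Tool frame: the origin (TCP) lies at the very end of the fingers, on their centre line; the grasp point (between the pads) lies 19 mm behind it; z points along the fingers, y is the line along which they close (so a half turn about z gives the same grasp; the last joint's range is limited). The gripper opens to 95 mm and grips with 3 to 60 N. Pads are 20 mm wide; open, the fingers measure 119 mm over their backs; the gripper's body (75 mm by 180 mm) begins 59 mm behind the grasp point.
Start: joints at [1.182, 0.491, 1.559, -0, 1.092, -0.106], TCP at [174.386, 600.197, 214.661] pointing down, gripper open.
Joint ranges: [-3.1, 3.1], [-0.84, 2.19], [0.05, 2.79], [-1.13, 4.28], [0.06, 2.93], [-2.69, 2.69]. Speed limits (rad/s): [2.22, 2.22, 2.79, 3.14, 3.14, 3.14].

### API

Orientations are given as [roll, pitch, yaw] about the fixed x, y, z axes, in that order (R = Rz(yaw) Ry(pitch) Rx(roll)).
In Python, from cell import env gives the robot as it stands.
- The arm moves only by the shell command python3 steer.py 'ROWS'. ROWS is a JSON list of rows, 1 to 5 of them, each of 5 numbers: dx, dy, dz in mm, then a turn about the tool's z in rad, then the opening from 0.0 (shut) to 1.0 (fully open); each row is the pose to reach, as a shift and turn from the pose commanded when the command began, along the tool's axes at that moment; what a row does not reach only later rows make up. A row lasts 1/12 s, in which the tool goes at most 41.7 mm and 0.125 rad, less where a joint would pass 70% of its speed; a pose out of reach is approached as far as the arm can. The fingers move at their own pace and stop on an object; the grip force is fixed at half the most. Time passes only in rows, so rows that do not move let the fingers close. It prints the time, the measured TCP pose, the force, the opening and the grip force at its end.
- env.state(): the state, without advancing time (a new reading comes with each control period).
- env.read_camera(name): name is "side" or "top"; returns (picture, depth): 420x560x3 uint8, red, green, blue; 420x560 float32, mm along the optical axis (not along the pixel's ray), 0 where there is no reading.
- env.camera_info(name): a dict with "vertical_fov" (degrees; the focal length in pixels is half the picture's height over the tangent of half this angle, whatever the lens; pixels are square), "cx", "cy" (the principal point, pixels), "origin" and "attitude" of the camera in the world. Camera axes: x right, y down, z forward; pixel columns grow to the right and rows downward; lengths in mm; the calibration is good to about 2 mm. A picture is of the moment at which its call begins. camera_info takes no time and is no camera call.
- env.job_done(): hands the job in; it is judged then, once.
The state is a dict: "t": time; "joints": joint angles; "qvel": joint speeds; "tau": joint torques, N m; "eef_pos": TCP position; "tcp_rot": TCP orientation; "ft_force": force on the tool from outside, world axes, zero at the start; "moment": the same for the moment, N m; "opening": opening from 0.0 (shut) to 1.0 (fully open); "grip_force": force on a finger pad.
Only numpy, scipy, OpenCV 4.12 (cv2) and the standard library are available. Lean on these libraries where they do the work, as an engineer would, in place of code of your own. Each camera call takes 0.05 s, during which the arm holds its last target. There are 200 camera calls.

### The job

Get the vegetable chopper ready for washing. First, with the pusher, press the green ejector plate squarely down to its stop twice, holding it there for a second each time and letting it rise fully in between, then stand the pusher back upright on the cutting board. After that slide every blade cartridge along the dock's T-slot to its open end, lift it out and put it in the blue wash tray, each resting on the tray's floor; leave the jug and the blue bowl where they are.

Things in the scene. Friction and masses are not known exactly. Their poses are not given: they have to be found in the camera images.
- chopper: Fixed white chopper base, 120 x 120 mm, 60 mm high, with an 80 x 80 mm square well open at the top that holds the ejector plate. Origin: centre of its underside, z up; the well is centred on it and its sides run along the x and y axes.
- ejector_top (a point): Centre of the top face of the green ejector plate (78 x 78 mm) inside the well: 55 mm above the table at rest, 5 mm below the rim of the well. Axes as the chopper's.
- ejector (a joint): Travel of the sprung ejector plate, m: 0 at rest (up), growing as it is pressed straight down, 0.020 at its bottom stop. About 3 N starts it moving and 12 N holds it at the bottom; it springs back up when let go.
- pusher: Pusher (tamper), about 300 g: square white foot 70 x 70 x 12 mm, a neck 22 x 30 mm, and a green grip block 24 mm wide (x) x 56 mm long (y) from 50 to 92 mm above its underside. Origin: centre of the underside, z up. Stands upright on the board at the start. It fits the well when square to it, either way round.
- board: Fixed wooden cutting board, 170 mm (x) x 220 mm (y), 15 mm thick. Origin: centre of its underside, z up.
- dock: Fixed aluminium dock, 60 mm wide (x), T-slot along y. Origin: centre of underside, z up. Slot floor at z = 12 mm; lips and walls only from y = -185 (black stop, closed) to +100; from +100 to +185 a bare black landing level with the slot floor, where a cartridge lifts free. Channel 44 wide, 11 high under 5 mm lips with a 24 mm gap; lips' top at z = 28.
- tray: Fixed blue wash tray, open on top: outside 220 mm (x) x 210 mm (y) x 25 mm high, walls and floor 5 mm. Origin: centre of its underside, z up.
- cart_a: Blade cartridge, green grip fin, in the T-slot at the start (None if absent). 60 mm long (y, along the slot), 46 wide (x), 84 high, about 120 g. Origin: centre of the foot's underside, z up. T-foot 40 wide x 56 long x 7 high; neck 18 wide to z = 20; white frame 46 x 60, z = 20 to 40; fin 18 wide (x) x 44 long (y), z = 40 to 84, to be pinched across its 18 mm.
- cart_b: Blade cartridge, orange grip fin, in the T-slot at the start (None if absent). 60 mm long (y, along the slot), 46 wide (x), 84 high, about 120 g. Origin: centre of the foot's underside, z up. T-foot 40 wide x 56 long x 7 high; neck 18 wide to z = 20; white frame 46 x 60, z = 20 to 40; fin 18 wide (x) x 44 long (y), z = 40 to 84, to be pinched across its 18 mm.
- cart_c: Blade cartridge, blue grip fin, in the T-slot at the start (None if absent). 60 mm long (y, along the slot), 46 wide (x), 84 high, about 120 g. Origin: centre of the foot's underside, z up. T-foot 40 wide x 56 long x 7 high; neck 18 wide to z = 20; white frame 46 x 60, z = 20 to 40; fin 18 wide (x) x 44 long (y), z = 40 to 84, to be pinched across its 18 mm.
- cart_d: Blade cartridge, red grip fin, in the T-slot at the start (None if absent). 60 mm long (y, along the slot), 46 wide (x), 84 high, about 120 g. Origin: centre of the foot's underside, z up. T-foot 40 wide x 56 long x 7 high; neck 18 wide to z = 20; white frame 46 x 60, z = 20 to 40; fin 18 wide (x) x 44 long (y), z = 40 to 84, to be pinched across its 18 mm.
- jug: White jug with a handle, 84 mm across, 100 mm high, a bystander. Origin: centre of its underside.
- salt_bowl: Blue bowl, 84 mm across, 42 mm high, a bystander. Origin: centre of its underside.

How it is judged (in metres and radians):
On the way, in this order (a step that is already met when the one before it is completed fails the run):
1. the pusher, upright and centred, holds the ejector plate down at its stop (value of joint ejector above 0.018 m and angle between pusher's own z axis and vertical below 0.08 rad and x of pusher in the frame of ejector_top between -0.008 and 0.008 m and y of pusher in the frame of ejector_top between -0.008 and 0.008 m and z of pusher in the frame of ejector_top between -0.005 and 0.005 m), for 0.8 s.
2. the ejector plate has risen again (value of joint ejector below 0.004 m), for 0.1 s.
3. the pusher, upright and centred, holds the plate down at its stop a second time (all of step 1), for 0.8 s.
4. the pusher stands upright on the cutting board again (x of pusher in the frame of board between -0.075 and 0.075 m and y of pusher in the frame of board between -0.1 and 0.1 m and z of pusher in the frame of board between 0.01 and 0.022 m and angle between pusher's own z axis and vertical below 0.12 rad), for 0.2 s.
5. every cartridge is in the wash tray (x of cart_a in the frame of tray between -0.095 and 0.095 m and y of cart_a in the frame of tray between -0.09 and 0.09 m and z of cart_a in the frame of tray between -0.005 and 0.04 m and x of cart_b in the frame of tray between -0.095 and 0.095 m and y of cart_b in the frame of tray between -0.09 and 0.09 m and z of cart_b in the frame of tray between -0.005 and 0.04 m and x of cart_c in the frame of tray between -0.095 and 0.095 m and y of cart_c in the frame of tray between -0.09 and 0.09 m and z of cart_c in the frame of tray between -0.005 and 0.04 m and x of cart_d in the frame of tray between -0.095 and 0.095 m and y of cart_d in the frame of tray between -0.09 and 0.09 m and z of cart_d in the frame of tray between -0.005 and 0.04 m), for 0.2 s.
At the end, for the whole second after the job is handed in: Every cartridge present rests on the wash tray's floor, inside its walls, in any attitude (origin under 40 mm above the tray's underside); the pusher stands upright (within 0.12 rad) on the board, centre within 75 x 100 mm of its centre; the plate is up (below 0.004); all at rest (all of step 4 and all of step 5 and value of joint ejector below 0.004 m and linear speed of each of cart_a, cart_b, cart_c, cart_d, pusher below 0.03 m/s); the robot touches nothing.
It fails at once if the jug is pushed away or tipped over (distance of jug from where it was at the start of the episode above 0.04 m or angle between jug's own z axis and vertical above 0.6 rad).
It fails at once if the blue bowl is pushed away or tipped over (distance of salt_bowl from where it was at the start of the episode above 0.04 m or angle between salt_bowl's own z axis and vertical above 0.6 rad).
Of cart_a, cart_b, cart_c, cart_d only 3 to 4 are there at a start; the rules pass over those that are not, and their reading is None.
At some moment in a run one of pusher may be knocked a few centimetres aside while the robot is not near it.
Once in a run the grip may slacken for a moment while it holds something.
It also fails if it takes over 208 s, if anything falls off the work surface, if the arm or the gripper's body presses on something with over 40 N, if the wrist force passes 120 N, or if a joint passes its speed limit or range.

## Working session

There is one attempt and no reset: what is moved stays moved. The work goes in short steps, Python scripts to look and compute and a shell command to move; the robot and the scene stay as the last step left them, time stands still between calls to the robot, and variables do not carry over. Pictures are saved under pics/ and viewed, at most 14 in all, crops included, and the job is handed in when it is done.

```bash
ls; mkdir -p pics; python3 - <<'E'
from cell import env
import cv2
print(env.state())
for n in("top","side"):
    print(n,env.camera_info(n))
    p,d=env.read_camera(n)
    cv2.imwrite(f"pics/{n}0.png",cv2.resize(p[:,:,::-1],(800,600),interpolation=cv2.INTER_CUBIC))
    import numpy as np; np.savez(f"/tmp/{n}0.npz",p=p,d=d)
E
```

```text
cell.py
pics
steer.py
{'t': 0.0, 'joints': array([ 1.18238320e+00,  4.91568310e-01,  1.55945658e+00,  1.35794296e-07,
        1.09170277e+00, -1.05607025e-01]), 'qvel': array([ 0.00116846, -0.00251147, -0.0002524 ,  0.000851  ,  0.00175495,
       -0.00074335]), 'tau': array([-2.90636108e-04, -6.12634492e+01, -2.58185291e+01,  6.92486647e-02,
        4.80933767e-02, -7.51520224e-05]), 'eef_pos': array([174.29495369, 599.9467487 , 214.05385924]), 'tcp_rot': array([-3.14046398e+00, -1.19761898e-04,  2.85878642e+00]), 'ft_force': array([ 0.98816148, -0.69672332,  0.61905241]), 'moment': array([-0.0196436 , -0.00126321,  0.01232444]), 'grip_force': 0.0, 'opening': 0.9992009719414761}
top {'vertical_fov': 43.10527082171032, 'cx': 279.1880978493674, 'cy': 211.84446082358636, 'origin': array([ 309.05823788,   -6.88669048, 1189.46713374]), 'attitude': array([-2.90810919,  0.00368782, -1.60139602])}
side {'vertical_fov': 47.22230809362523, 'cx': 274.1520299833133, 'cy': 213.5792880472087, 'origin': array([462.24470139, 998.31041412, 914.96879234]), 'attitude': array([-2.27588711, -0.01321816, -3.00764383])}
```
View pics/top0.png

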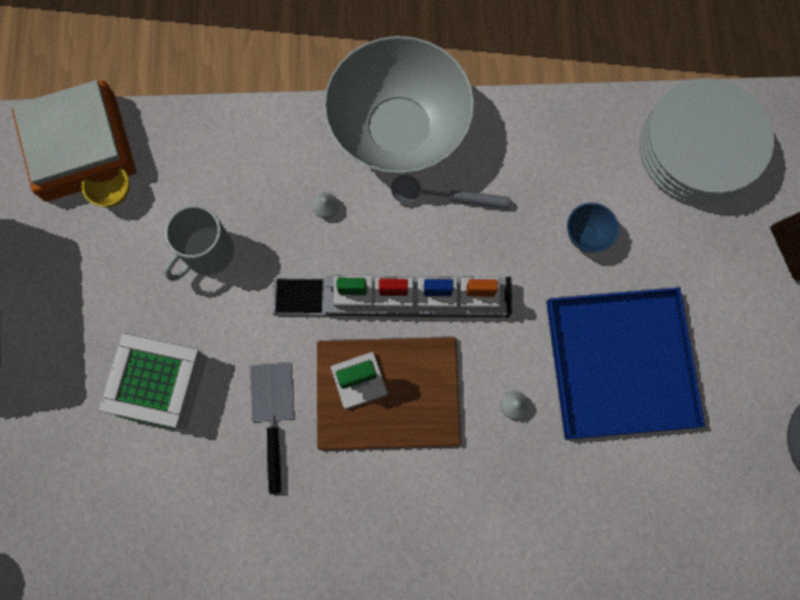

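View pics/side0.png

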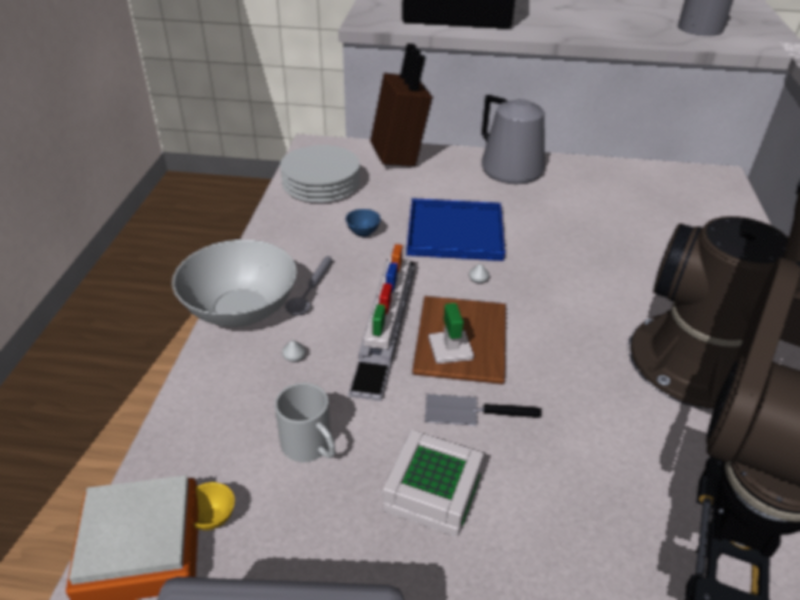

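The top view shows four cartridges in the dock: green, red, blue and orange fins at (352,286), (393,286), (438,287) and (482,287). The landing is at the left, (298,296). The pusher is on the board at (357,380), the chopper at (150,380), the tray at (625,363), the jug at (200,240) and the bowl at (593,227). The side view agrees.

```bash
cat > h.py <<'E'
import numpy as np, cv2
from scipy.spatial.transform import Rotation as R
from cell import env
def cloud(n):
    p,d=env.read_camera(n); return p,proj(n,d)
def proj(n,d):
    c=env.camera_info(n); f=210/np.tan(np.radians(c["vertical_fov"]/2))
    v,u=np.mgrid[:420,:560]
    P=np.stack([(u-c["cx"])/f*d,(v-c["cy"])/f*d,d],-1)
    W=P@R.from_euler('xyz',c["attitude"]).as_matrix().T+c["origin"]; W[d==0]=np.nan
    return W
def rect(W,m):
    q=W[m]; q=q[~np.isnan(q[:,0])]
    r=cv2.minAreaRect(q[:,:2].astype(np.float32))
    return np.round(r[0],1),np.round(r[1],1),round(r[2],1),'z',np.round(np.percentile(q[:,2],[10,50,90]),1),'med',np.round(np.median(q[:,:2],0),1),len(q)
def hsv(p): return cv2.cvtColor(p,cv2.COLOR_RGB2HSV)
def box(x0,y0,x1,y1):   # 800x600 picture coords
    m=np.zeros((420,560),bool); m[int(y0*.7):int(y1*.7),int(x0*.7):int(x1*.7)]=1; return m
E
python3 - <<'E'
from h import *
z=np.load('/tmp/top0.npz');p=z['p'];W=proj("top",z['d']);H=hsv(p);h,s,v=H[...,0],H[...,1],H[...,2]
Z=W[...,2]
print('table z',np.nanmedian(Z[box(220,520,700,590)]),np.nanmedian(Z[box(10,100,12,102)]))
def go(n,b,m): print(n,*rect(W,box(*b)&m))
go('chop rim',(90,325,210,435),(Z>57)&(Z<66))
go('green',(90,325,210,435),(h>45)&(h<80)&(s>120)&(Z>45))
go('board',(305,325,470,460),(h>3)&(h<20)&(s>90)&(Z>9)&(Z<20))
go('pgrip',(325,345,395,415),(Z>97))
go('pfoot',(325,345,395,415),(Z>22)&(Z<33))
for n,x0,x1 in(('a',330,373),('d',374,412),('b_lue',415,458),('o',460,503)):
    go(n,(x0,270,x1,300),(Z>88)&(Z<105))
    go(n+' frame',(x0,270,x1,315),(Z>46)&(Z<58))
go('dock lips',(320,270,515,322),(Z>24)&(Z<33))
go('landing',(270,270,330,322),(Z>7)&(Z<17)&(v<60))
go('tray',(540,280,710,445),(h>100)&(h<130)&(s>120)&(Z>18))
go('trayfl',(540,280,710,445),(h>100)&(h<130)&(s>120)&(Z<14))
go('jug',(160,200,240,280),(Z>93))
go('bowl',(560,195,625,260),(Z>35))
E
```

```text
table z 0.3536444979777116 3.533098110313176
chop rim [472.5 366.1] [121.6 120. ] 76.1 z [57.7 60.1 62.9] med [470.6 365.9] 2018
green [472.1 367.8] [76.4 76.4] 75.9 z [53.1 55.6 58.6] med [471.7 367.6] 917
board [447.3  10.9] [218.4 168.4] 89.7 z [12.6 15.4 18.1] med [433.5  -4.7] 6204
pgrip [466.7  54.4] [24.3 55.1] 17.1 z [103.5 106.8 109.6] med [465.9  54.2] 324
pfoot [472.7  61.2] [85.4 79.5] 17.3 z [24.3 27.3 30.3] med [453.4  51.6] 613
a [602.3  59. ] [42.6 18.2] 88.1 z [92.3 96.  99.2] med [601.4  58.8] 182
a frame [603.5  59.3] [57.9 49.8] 89.6 z [49.2 52.4 55.2] med [591.9  55.5] 308
d [598.8  -2.8] [43.4 17.8] 84.9 z [92.6 95.7 98.8] med [598.2  -3. ] 171
d frame [600.1  -1.2] [55.7 47.1] 87.5 z [49.4 52.3 54.9] med [588.5   2.4] 276
b_lue [595.9 -71. ] [42.9 17.8] 87.8 z [92.9 95.8 98.9] med [595.8 -70.5] 177
b_lue frame [597.5 -70.8] [57.8 48.9] 87.7 z [49.1 52.4 55. ] med [585.9 -68.2] 306
o [ 593.9 -136.8] [42.9 17.7] 86.7 z [92.7 96.  99.1] med [ 593.2 -136.5] 183
o frame [ 594.5 -136.9] [58.1 49.9] 87.0 z [49.4 52.2 55.2] med [ 582.6 -132.4] 303
dock lips [598.9 -41.5] [293.3  62.7] 87.4 z [25.7 28.5 31.4] med [575.8 -41.1] 790
landing [604.7 143.5] [84.  57.4] 86.9 z [10.  13.  15.5] med [605.5 148.7] 708
tray [ 482.9 -357.7] [218.1 210.9] 3.2 z [20.2 24.4 28. ] med [ 466.9 -357.6] 938
trayfl [ 481.8 -356.9] [216.5 208.8] 3.1 z [2.5 5.5 8.6] med [ 481.9 -361.1] 8396
jug [689.8 297.5] [83.6 81.9] 43.3 z [ 95.   99.6 102.7] med [689.2 297.5] 296
bowl [ 697.1 -321.9] [81.4 82.7] 34.2 z [37.  41.2 45. ] med [ 706.1 -333.4] 272
```

```bash
cat >> h.py <<'E'
def to(x,y,z,yaw):
    """shift in tool axes, and turn, from the measured pose to x,y,z,yaw(deg)"""
    s=env.state(); Rt=R.from_euler('xyz',s["tcp_rot"]).as_matrix()
    print('d',np.round(Rt.T@(np.array([x,y,z])-s["eef_pos"]),1),'turn',round(float(-((np.radians(yaw)-s["tcp_rot"][2]+np.pi)%(2*np.pi)-np.pi)),3))
E
python3 - <<'E'
from h import *
z=np.load('/tmp/side0.npz');p=z['p'];W=proj("side",z['d']);H=hsv(p);h,s,v=H[...,0],H[...,1],H[...,2]
Z=W[...,2]
def go(n,b,m): print(n,*rect(W,box(*b)&m))
go('s rim',(380,425,490,530),(Z>57)&(Z<66))
go('s green',(380,425,490,530),(h>45)&(h<80)&(s>120)&(Z>45))
go('s pgrip',(425,295,475,365),(Z>100)&(Z<112))
go('s a',(365,300,390,340),(Z>92)&(Z<102)&(s>100))
p,W=cloud("top");Z=W[...,2]
go('pgrip',(325,345,395,415),(Z>97))
to(466.7,54.4,230,107.1);to(466.7,54.4,67,107.1)
E
```

```text
s rim [471.1 369.7] [121.7 120.2] 76.3 z [57.7 59.5 61.5] med [469.5 374.9] 1475
s green [471.8 368.1] [73.8 74.7] 76.7 z [52.8 54.8 56.8] med [471.4 369.3] 757
s pgrip [465.3  58.1] [24.9 56.9] 18.3 z [102.3 106.  108. ] med [465.6  60.3] 148
s a [600.7  64.7] [45.4 16. ] 88.7 z [93.1 95.  97.8] med [600.2  64.6] 71
pgrip [466.8  54.4] [24.2 55.1] 17.9 z [103.8 106.8 109.4] med [466.   54.2] 319
d [-433.  -442.4  -15.5] turn 0.99
d [-433.1 -442.2  147.5] turn 0.99
```

```bash
S="python3 steer.py"; 
python3 steer.py '[[-28,-29,-3,0,1],[-57,-58,-6,0,1],[-86,-88,-9,0,1],[-115,-117,-12,0,1],[-144,-147,-15,0,1]]' | tail -1
python3 steer.py '[[-28,-29,0,0,1],[-57,-58,0,0,1],[-86,-88,0,0,1],[-115,-117,0,0,1],[-144,-147,0,0,1]]'| tail -1
python3 steer.py '[[-28,-29,0,0,1],[-57,-58,0,0,1],[-86,-88,0,0,1],[-115,-117,0,0,1],[-144,-147,0,0,1]]'| tail -1
python3 steer.py '[[0,0,0,0.12,1],[0,0,0,0.24,1],[0,0,0,0.36,1],[0,0,0,0.48,1],[0,0,0,0.6,1]]'| tail -1
python3 steer.py '[[0,0,0,0.12,1],[0,0,0,0.24,1],[0,0,0,0.36,1],[0,0,0,0.39,1],[0,0,0,0.39,1]]'
python3 - <<'E'
from h import *
p,W=cloud("side");Z=W[...,2]
print(*rect(W,box(425,295,475,365)&(Z>100)&(Z<112)))
to(466.7,54.4,67,107.3)
E
```

```text
grip_force: 0.0
grip_force: 0.0
grip_force: 0.0
grip_force: 0.0
t: 2.23
eef_pos: [466.0, 56.4, 229.5]
tcp_rot: [-3.141, -0.0, 1.867]
ft_force: [-0.2, -0.2, 0.5]
opening: 1.0
grip_force: 0.0
[466.   58.3] [24.3 60. ] 17.9 z [102.8 106.1 108.3] med [465.7  60.8] 146
d [ -2.2   0.2 162.5] turn -0.003
```

```bash

python3 steer.py '[[-2,0,40,0,1],[-2,0,80,0,1],[-2,0,115,0,1],[-2,0,140,0,1],[-2,0,150,0,1]]' | tail -2
python3 steer.py '[[0,0,6,0,1],[0,0,12,0,1],[0,0,12,0,0.6],[0,0,12,0,0.3],[0,0,12,0,0.0]]'
python3 steer.py '[[0,0,0,0,0],[0,0,0,0,0],[0,0,0,0,0],[0,0,0,0,0],[0,0,0,0,0]]'
```

```text
opening: 0.999
grip_force: 0.0
t: 3.12
eef_pos: [467.1, 54.5, 68.4]
tcp_rot: [3.14, 0.0, 1.869]
ft_force: [-0.8, -0.6, 0.1]
opening: 0.843
grip_force: 0.0
t: 3.53
eef_pos: [466.7, 54.5, 67.7]
tcp_rot: [3.141, -0.0, 1.869]
ft_force: [-0.1, -0.7, 0.4]
opening: 0.495
grip_force: 0.0
```

```bash

python3 steer.py '[[0,0,-5,0,0],[0,0,-15,0,0],[0,0,-35,0,0],[0,0,-55,0,0],[0,0,-70,0,0]]'
python3 - <<'E'
from h import *
p,W=cloud("side");cv2.imwrite("pics/s1.png",cv2.resize(p[180:380,230:400,::-1],None,fx=3,fy=3,interpolation=cv2.INTER_CUBIC))
print(env.state()["eef_pos"])
to(472.3,367.2,200,107.1-17.5-13.9);
E
```

```text
t: 3.95
eef_pos: [466.8, 54.5, 139.2]
tcp_rot: [3.141, 0.0, 1.869]
ft_force: [-0.5, 0.2, -0.3]
opening: 0.144
grip_force: 0.0
[467.68985258  54.55693356 141.30980274]
d [297.4  96.5 -58.7] turn 0.548
```

```bash
python3 - <<'E'
from h import *
p,W=cloud("side");Z=W[...,2];H=hsv(p)
g=(H[...,0]>45)&(H[...,0]<80)&(H[...,1]>100)
print(*rect(W,box(415,280,485,375)&(Z>100)&(Z<112)&g),*rect(W,box(415,300,485,375)&(Z>22)&(Z<32)))
E
```

```text
[466.1  58. ] [23.2 55.6] 17.1 z [102.7 106.  108.4] med [466.1  60.3] 137 [464.7  58.6] [71.9 72.9] 16.8 z [23.7 26.3 28.8] med [468.   69.1] 369
```

View pics/s1.png

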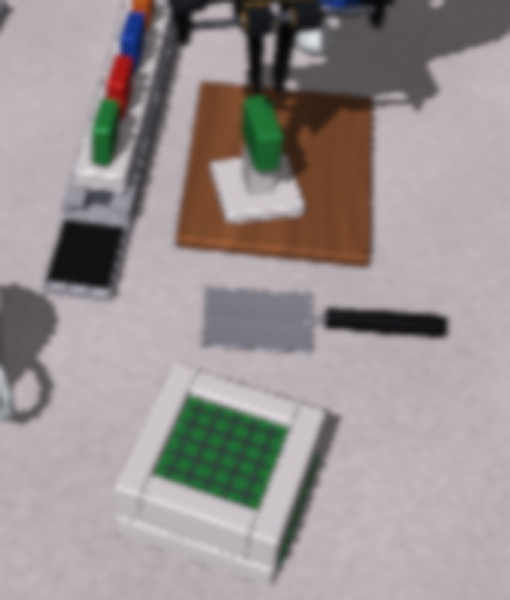

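The crop shows the pusher standing undisturbed at (262,150), with the fingers above it at (270,60). I lifted before the fingers had closed. I'll open up, go down again, and wait for the grip force this time.

```bash

python3 steer.py '[[0,0,0,0,0.7],[0,0,0,0,0.7],[0,0,0,0,0.7],[0,0,0,0,0.7],[0,0,0,0,0.7]]' | tail -2
python3 steer.py '[[0,0,0,0,0.6],[0,0,0,0,0.6],[0,0,20,0,0.6],[0,0,40,0,0.6],[0,0,60,0,0.6]]' | tail -2
python3 steer.py '[[0,0,7,0,0.6],[0,0,11,0,0.4],[0,0,11,0,0],[0,0,11,0,0],[0,0,11,0,0]]' | tail -2
python3 steer.py '[[0,0,0,0,0],[0,0,0,0,0],[0,0,0,0,0],[0,0,0,0,0],[0,0,0,0,0]]' | tail -2
python3 steer.py '[[0,0,0,0,0],[0,0,0,0,0],[0,0,0,0,0],[0,0,0,0,0],[0,0,0,0,0]]'
```

```text
opening: 0.353
grip_force: 0.0
opening: 0.593
grip_force: 0.0
opening: 0.376
grip_force: 0.0
opening: 0.246
grip_force: 30.0
t: 6.13
eef_pos: [466.8, 54.5, 67.2]
tcp_rot: [3.141, 0.0, 1.869]
ft_force: [-1.2, 0.3, 6.4]
opening: 0.252
grip_force: 30.0
```

```bash

python3 steer.py '[[0,0,-10,0,0],[0,0,-35,0,0],[0,0,-65,0,0],[0,0,-90,0,0],[0,0,-110,0,0]]'
python3 steer.py '[[30,10,0,0,0],[67,22,0,0,0],[104,34,0,0,0],[141,46,0,0,0],[178,58,0,0,0]]' | tail -2
python3 steer.py '[[37,12,0,0,0],[74,24,0,0,0],[105,35,0,0,0],[117,38,0,0,0],[119,38.5,0,0,0]]' | tail -2
python3 steer.py '[[0,0,0,0.11,0],[0,0,0,0.22,0],[0,0,0,0.33,0],[0,0,0,0.44,0],[0,0,0,0.538,0]]' | tail -2
python3 steer.py '[[0,0,0,0,0],[0,0,0,0,0]]'
python3 - <<'E'
from h import *
to(472.3,367.2,67.2+50,76.25)
for n in("top","side"):
    p,W=cloud(n);Z=W[...,2];np.savez(f"/tmp/{n}1.npz",p=p,W=W)
    b=box(90,325,210,435) if n=="top" else box(350,300,520,560)
    print(n,*rect(W,b&(Z>57)&(Z<64)))
    cv2.imwrite(f"pics/{n}2.png",cv2.resize(p[:,:,::-1],(800,600),interpolation=cv2.INTER_CUBIC))
E
```

```text
t: 6.55
eef_pos: [466.6, 54.5, 178.5]
tcp_rot: [3.141, 0.0, 1.869]
ft_force: [-0.5, -0.2, -3.7]
opening: 0.248
grip_force: 30.0
opening: 0.256
grip_force: 3.0
opening: 0.252
grip_force: 30.0
opening: 0.252
grip_force: 30.0
t: 7.97
eef_pos: [471.7, 365.7, 176.6]
tcp_rot: [-3.141, 0.0, 1.333]
ft_force: [0.1, 0.1, -2.1]
opening: 0.25
grip_force: 30.0
d [ 1.6  0.3 59.4] turn 0.002
top [471.4 361.9] [113.1 119.7] 76.0 z [57.8 60.2 62.9] med [452.5 339.6] 1292
side [501.8 217. ] [157.4 467.6] 11.4 z [57.7 59.6 61.6] med [465.4 392.9] 1173
```

View pics/side2.png

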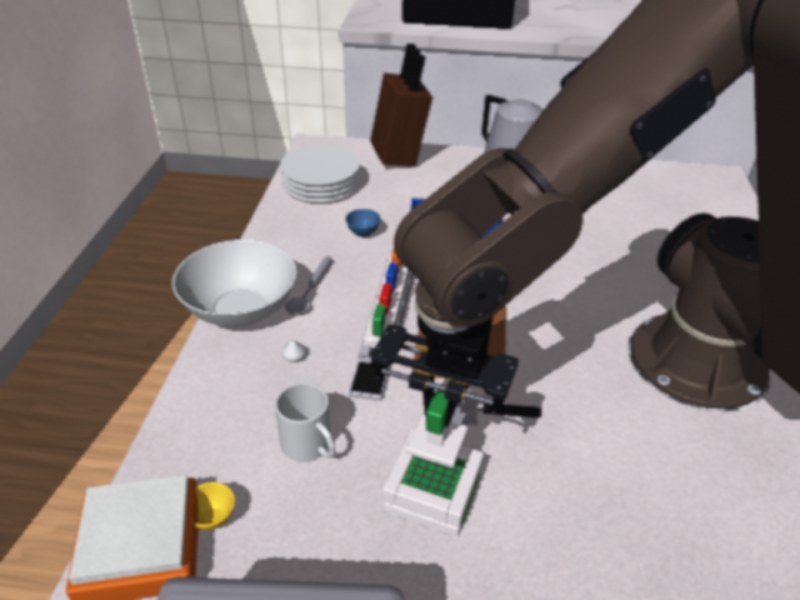

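The side view shows the pusher held over the chopper: grip at (437,412), foot at (435,440). The grip slackened for a moment on the way (it read 3 N), so I'll measure the pusher's pose in the hand.

```bash
python3 - <<'E'
from h import *
z=np.load('/tmp/side1.npz');p,W=z['p'],z['W'];Z=W[...,2];H=hsv(p)
wh=(H[...,1]<60)&(H[...,2]>110)
b=box(400,415,475,462)&wh&(Z>100)&(Z<160)&(np.abs(W[...,1]-368)<60)
q=W[b];print(np.histogram(q[:,2],bins=range(100,162,4)))
zt=np.median(q[:,2]); print('foot',*rect(W,b&(abs(Z-zt)<6)))
# plane fit of the foot top
f=q[abs(q[:,2]-zt)<5];A=np.c_[f[:,:2]-f[:,:2].mean(0),np.ones(len(f))];print('plane',np.linalg.lstsq(A,f[:,2],rcond=None)[0])
g=box(415,380,465,435)&(H[...,0]>45)&(H[...,0]<80)&(H[...,1]>100)&(Z>170)
print('grip',*rect(W,g),Z[g].min(),Z[g].max()); top=g&(Z>np.nanpercentile(Z[g],97)-6);print('griptop',*rect(W,top))
cv2.imwrite("pics/c3.png",cv2.resize(p[250:340,260:350,::-1],None,fx=6,fy=6,interpolation=cv2.INTER_CUBIC))
E
```

```text
(array([  0,   0,   0,   0,   0,   2,  19,  41, 380, 292,  15,  15,  17,
        15,  12]), array([100, 104, 108, 112, 116, 120, 124, 128, 132, 136, 140, 144, 148,
       152, 156, 160]))
foot [470.5 367.4] [72.9 70. ] 76.3 z [133.6 135.8 137.8] med [467.8 380.7] 706
plane [1.62355672e-04 6.41136783e-04 1.35745212e+02]
grip [474.4 380.8] [28.9 54.8] 10.4 z [189.5 213.7 217.3] med [474.2 387.6] 367 178.87719035239502 267.90216350871947
griptop [473.4 379.5] [53.4 27.2] 88.9 z [215.2 216.2 218.3] med [472.7 378.1] 152
```

View pics/c3.png

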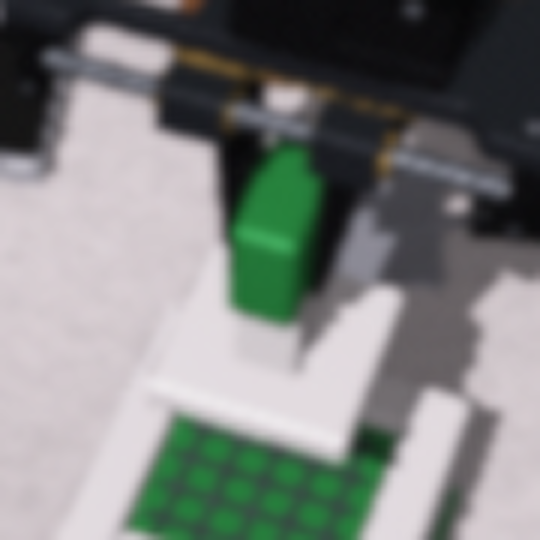

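The foot is level and square: yaw 76.3° against the chopper's 76.2°. It sits about 1.6 mm short along tool x.

```bash

python3 steer.py '[[1.6,0.3,15,0,0],[1.6,0.3,32,0,0],[1.6,0.3,46,0,0],[1.6,0.3,54,0,0],[1.6,0.3,58,0,0]]' | tail -2
python3 steer.py '[[0,0,2,0,0],[0,0,4,0,0],[0,0,6,0,0],[0,0,8,0,0],[0,0,10,0,0]]'
```

```text
opening: 0.253
grip_force: 30.0
t: 8.9
eef_pos: [472.5, 368.4, 108.9]
tcp_rot: [3.141, -0.001, 1.331]
ft_force: [0.0, 0.1, -2.5]
opening: 0.25
grip_force: 30.0
```

```bash

python3 steer.py '[[0,0,4,0,0],[0,0,8,0,0],[0,0,12,0,0],[0,0,16,0,0],[0,0,19,0,0]]'
python3 steer.py '[[0,0,1,0,0],[0,0,2,0,0],[0,0,3,0,0],[0,0,3.5,0,0],[0,0,3.5,0,0]]'
```

```text
t: 9.32
eef_pos: [472.6, 368.4, 89.8]
tcp_rot: [3.141, -0.001, 1.331]
ft_force: [-1.3, -1.2, 8.7]
opening: 0.255
grip_force: 30.0
t: 9.73
eef_pos: [472.6, 368.4, 87.2]
tcp_rot: [3.141, -0.001, 1.331]
ft_force: [-2.6, -1.4, 14.4]
opening: 0.25
grip_force: 30.0
```

```bash

python3 steer.py '[[0,0,0.8,0,0],[0,0,0.8,0,0],[0,0,0.8,0,0],[0,0,0.8,0,0],[0,0,0.8,0,0]]' | sed -n '2p;4,6p'
python3 steer.py '[[0,0,0,0,0],[0,0,0,0,0],[0,0,0,0,0],[0,0,0,0,0],[0,0,0,0,0]]' | tail -2
python3 steer.py '[[0,0,0,0,0],[0,0,0,0,0],[0,0,0,0,0],[0,0,0,0,0],[0,0,0,0,0]]'| sed -n '2p;4,6p'
```

```text
eef_pos: [472.6, 368.5, 87.2]
ft_force: [-5.1, -3.0, 21.6]
opening: 0.251
grip_force: 30.0
opening: 0.25
grip_force: 30.0
eef_pos: [472.6, 368.4, 87.2]
ft_force: [-4.7, -3.4, 21.6]
opening: 0.254
grip_force: 30.0
```

The stop is confirmed: z stayed at 87.2 while the force rose to 21.6 N. Next I let the plate rise and press it a second time.

```bash

python3 steer.py '[[0,0,-6,0,0],[0,0,-12,0,0],[0,0,-18,0,0],[0,0,-24,0,0],[0,0,-24,0,0]]' | sed -n '2p;4,6p'
python3 steer.py '[[0,0,0,0,0],[0,0,0,0,0],[0,0,0,0,0],[0,0,0,0,0]]' | sed -n '2p;4,6p'
python3 steer.py '[[0,0,4,0,0],[0,0,8,0,0],[0,0,12,0,0],[0,0,16,0,0],[0,0,20,0,0]]'| tail -2
python3 steer.py '[[0,0,2,0,0],[0,0,3,0,0],[0,0,4,0,0],[0,0,4,0,0],[0,0,4,0,0]]'| sed -n '2p;4,6p'
python3 steer.py '[[0,0,0,0,0],[0,0,0,0,0],[0,0,0,0,0],[0,0,0,0,0],[0,0,0,0,0]]' | tail -2
python3 steer.py '[[0,0,0,0,0],[0,0,0,0,0],[0,0,0,0,0],[0,0,0,0,0],[0,0,0,0,0]]'
python3 steer.py '[[0,0,0,0,0],[0,0,0,0,0],[0,0,0,0,0],[0,0,0,0,0],[0,0,0,0,0]]' | tail -2
```

```text
eef_pos: [472.5, 368.4, 110.0]
ft_force: [-0.1, 1.0, -3.5]
opening: 0.249
grip_force: 30.0
eef_pos: [472.1, 368.1, 108.8]
ft_force: [-0.5, -0.8, -3.1]
opening: 0.252
grip_force: 30.0
opening: 0.248
grip_force: 30.0
eef_pos: [472.5, 368.4, 87.2]
ft_force: [-5.6, -3.9, 22.7]
opening: 0.251
grip_force: 30.0
opening: 0.251
grip_force: 30.0
t: 13.4
eef_pos: [472.5, 368.4, 87.2]
tcp_rot: [3.14, -0.001, 1.331]
ft_force: [-5.9, -3.5, 22.6]
opening: 0.253
grip_force: 30.0
opening: 0.248
grip_force: 30.0
```

```bash

python3 steer.py '[[0,0,-15,0,0],[0,0,-40,0,0],[0,0,-70,0,0],[0,0,-98,0,0],[0,0,-112,0,0]]' | sed -n '2p;4,6p'
python3 steer.py '[[-36,5,0,0,0],[-73,11,0,0,0],[-110,16,0,0,0],[-147,22,0,0,0],[-184,27,0,0,0]]' | tail -2
python3 steer.py '[[-36,5,0,0,0],[-73,11,0,0,0],[-110,16,0,0,0],[-147,22,0,0,0],[-172,26,0,0,0]]' | tail -2
python3 steer.py '[[0,0,10,-0.1,0],[0,0,30,-0.2,0],[0,0,50,-0.24,0],[0,0,75,-0.24,0],[0,0,95,-0.24,0]]'
python3 - <<'E'
from h import *
to(440,10,67.2,90)
p,W=cloud("side");Z=W[...,2];H=hsv(p)
b=box(410,300,500,385)&(H[...,1]<60)&(H[...,2]>110)&(Z>30)&(Z<90)
q=W[b];zt=np.median(q[:,2]);print(zt,*rect(W,b&(abs(Z-zt)<6)))
E
```

```text
eef_pos: [472.9, 368.7, 200.0]
ft_force: [0.2, -0.2, -2.4]
opening: 0.249
grip_force: 30.0
opening: 0.252
grip_force: 30.0
opening: 0.251
grip_force: 30.0
t: 15.48
eef_pos: [438.8, 9.8, 100.7]
tcp_rot: [-3.141, -0.0, 1.571]
ft_force: [0.8, 0.3, -3.5]
opening: 0.254
grip_force: 30.0
d [ 0.2  1.2 33.5] turn -0.0
59.78139459553529 [438.9  14.2] [69.1 73.6] 1.7 z [56.9 59.6 62.1] med [443.5  26.3] 362
```

```bash

python3 steer.py '[[0,0,10,0,0],[0,0,20,0,0],[0,0,27,0,0],[0,0,31,0,0],[0,0,33,0,0]]' | sed -n '2p;4,6p'
python3 steer.py '[[0,0,0.5,0,0],[0,0,0.5,0,0.3],[0,0,0.5,0,0.5],[0,0,0.5,0,0.6],[0,0,0.5,0,0.6]]'  | sed -n '2p;4,6p'
python3 steer.py '[[0,0,0,0,0.6],[0,0,0,0,0.6],[0,0,0,0,0.6],[0,0,0,0,0.6],[0,0,0,0,0.6]]' | sed -n '2p;4,6p'
```

```text
eef_pos: [439.2, 9.9, 69.1]
ft_force: [0.6, -1.3, -2.8]
opening: 0.25
grip_force: 30.0
eef_pos: [439.5, 9.8, 69.2]
ft_force: [-0.4, -1.1, 0.7]
opening: 0.455
grip_force: 0.0
eef_pos: [439.2, 9.9, 68.8]
ft_force: [-0.1, 0.2, -0.1]
opening: 0.601
grip_force: 0.0
```

```bash

python3 steer.py '[[0,0,-15,0,0.6],[0,0,-40,0,0.6],[0,0,-70,0,0.6],[0,0,-90,0,0.5],[0,0,-95,0,0.5]]' | sed -n '2p;4,6p'
python3 steer.py '[[12,39,0,0,0.5],[23,77,0,0,0.5],[35,115,0,0,0.5],[46,150,0,0,0.5],[49,163,0,0.044,0.5]]'  | tail -2
python3 steer.py '[[0,0,0,0,0.5],[0,0,0,0,0.5]]'  | sed -n '2p;4,6p'
python3 - <<'E'
from h import *
to(602.3,59,58,87.5)
p,W=cloud("side");Z=W[...,2];H=hsv(p)
print(*rect(W,box(360,300,400,345)&(Z>90)&(Z<103)&(H[...,1]>100)))
b=box(400,280,500,385)&(H[...,1]>100)&(H[...,0]>45)&(H[...,0]<80)&(Z>95)&(Z<115)
print('pusher',*rect(W,b))
cv2.imwrite("pics/s4.png",cv2.resize(p[180:380,200:400,::-1],None,fx=3,fy=3,interpolation=cv2.INTER_CUBIC))
E
```

```text
eef_pos: [440.2, 9.8, 166.6]
ft_force: [0.2, 0.7, 0.8]
opening: 0.527
grip_force: 0.0
opening: 0.498
grip_force: 0.0
eef_pos: [601.5, 58.9, 162.3]
ft_force: [-1.0, -0.8, 0.7]
opening: 0.503
grip_force: 0.0
d [1.000e-01 1.100e+00 1.043e+02] turn 0.001
[600.4  63. ] [47.8 15. ] 87.0 z [92.2 95.1 97.2] med [600.4  66. ] 75
pusher [439.   15.1] [23.7 57.4] 2.5 z [ 99.3 105.3 108.2] med [439.1  22.7] 131
```

View pics/s4.png

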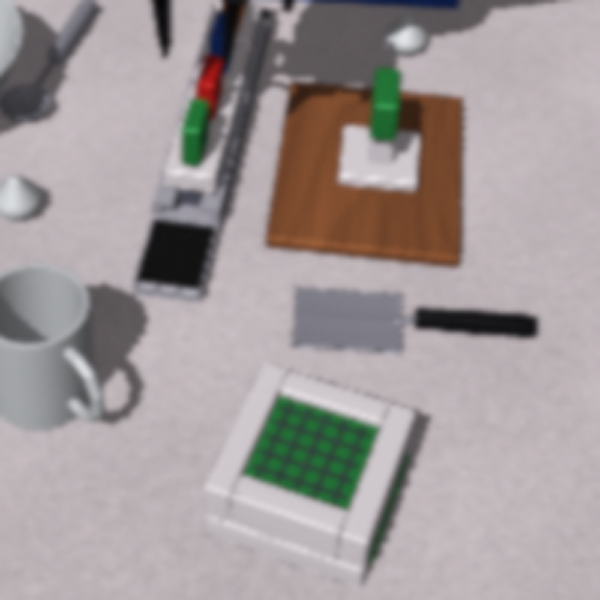

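The view shows the pusher upright on the board at (383,140), the plate up at (312,455), and the green cartridge at (195,135) still in the slot. Next is the green cartridge.

```bash

python3 steer.py '[[0,1,30,0,0.5],[0,1,60,0,0.5],[0,1,85,0,0.5],[0,1,98,0,0.5],[0,1,104,0,0.5]]' | sed -n '2p;4,6p'
python3 steer.py '[[0,0,0,0,0],[0,0,0,0,0],[0,0,0,0,0],[0,0,0,0,0],[0,0,0,0,0]]' | sed -n '2p;4,6p'
python3 steer.py '[[0,0,0,0,0],[0,0,0,0,0],[0,0,0,0,0],[0,0,0,0,0]]' | sed -n '2p;4,6p'
```

```text
eef_pos: [601.1, 58.3, 58.0]
ft_force: [0.2, 0.2, 0.3]
opening: 0.499
grip_force: 0.0
eef_pos: [603.5, 58.8, 60.8]
ft_force: [0.2, 0.2, 0.2]
opening: 0.206
grip_force: 0.0
eef_pos: [603.4, 58.8, 60.5]
ft_force: [-1.5, 0.1, 6.2]
opening: 0.188
grip_force: 30.0
```

```bash

python3 steer.py '[[10,0,0,0,0],[28,0,0,0,0],[50,0,0,0,0],[72,0,0,0,0],[88,0,0,0,0]]'
python3 - <<'E'
from h import *
p,W=cloud("side");Z=W[...,2];H=hsv(p)
print(*rect(W,box(340,300,410,400)&(Z>60)&(Z<103)&(H[...,1]>100)&(H[...,0]>45)&(H[...,0]<80)))
cv2.imwrite("pics/s5.png",cv2.resize(p[180:330,200:400,::-1],None,fx=3,fy=3,interpolation=cv2.INTER_CUBIC))
E
```

```text
t: 19.42
eef_pos: [607.6, 147.8, 60.6]
tcp_rot: [3.14, 0.0, 1.527]
ft_force: [-0.0, -4.6, 6.2]
opening: 0.186
grip_force: 30.0
[606.9 155. ] [40.2 23. ] 79.1 z [71.  92.9 96.7] med [607.4 165.3] 166
```

View pics/s5.png

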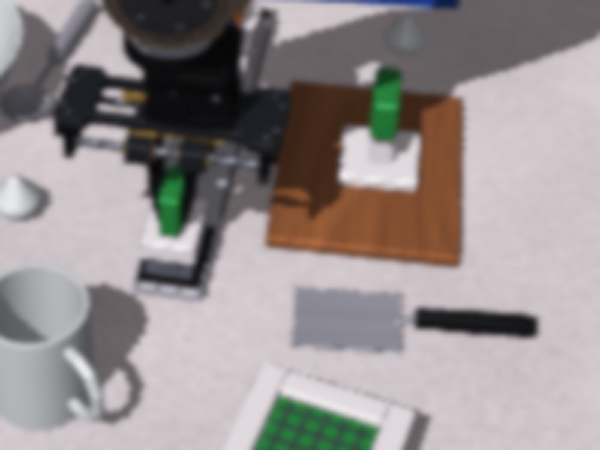

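The green cartridge sits fully on the black landing at (172,215). I'll lift it out.

```bash

python3 steer.py '[[0,0,-8,0,0],[0,0,-30,0,0],[0,0,-65,0,0],[0,0,-105,0,0],[0,0,-130,0,0]]'  | sed -n '2p;4,6p'
python3 steer.py '[[-30,-2.7,0,0,0],[-70,-6.3,0,0,0],[-110,-10,0,0,0],[-150,-13.5,0,0,0],[-190,-17,0,0,0]]'  | tail -2
python3 steer.py '[[-40,-3.6,0,0,0],[-80,-7.2,0,0,0],[-120,-11,0,0,0],[-160,-14.5,0,0,0],[-200,-18,0,0,0]]'  | tail -2
python3 steer.py '[[-40,-3.6,0,0,0],[-80,-7.2,0,0,0],[-120,-11,0,0,0],[-150,-13.5,0,0,0],[-163,-15,0,0,0]]'  | sed -n '2p;4,6p'
python3 - <<'E'
from h import *
to(533,-402.5,53.6,87.5)
p,W=cloud("side");Z=W[...,2];H=hsv(p)
cv2.imwrite("pics/s6.png",cv2.resize(p[80:280,200:400,::-1],None,fx=3,fy=3,interpolation=cv2.INTER_CUBIC))
E
```

```text
eef_pos: [607.5, 145.7, 193.6]
ft_force: [-0.0, 0.4, -0.9]
opening: 0.188
grip_force: 30.0
opening: 0.188
grip_force: 30.0
opening: 0.187
grip_force: 30.0
eef_pos: [530.7, -408.0, 189.7]
ft_force: [0.4, 0.4, -1.8]
opening: 0.193
grip_force: 30.0
d [  5.7   2.1 136.1] turn -0.004
```

View pics/s6.png

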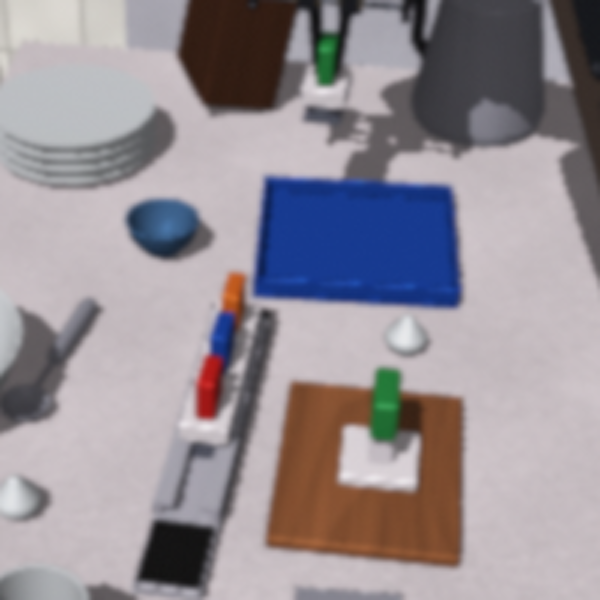

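The green cartridge is held at (327,75) above the far part of the tray. The red, blue and orange ones remain in the dock, and the pusher is standing. Now I lower it.

```bash

python3 steer.py '[[5,2,30,0,0],[5,2,65,0,0],[5,2,100,0,0],[5,2,122,0,0],[5,2,130,0,0]]'  | sed -n '2p;4,6p'
python3 steer.py '[[0,0,3,0,0],[0,0,5,0,0],[0,0,6,0,0],[0,0,6,0,0],[0,0,6,0,0.3]]' | sed -n '2p;4,6p'
python3 steer.py '[[0,0,0,0,0.45],[0,0,0,0,0.45],[0,0,0,0,0.45],[0,0,0,0,0.45],[0,0,0,0,0.45]]' | sed -n '2p;4,6p'
python3 steer.py '[[0,0,-10,0,0.45],[0,0,-35,0,0.45],[0,0,-70,0,0.45],[0,0,-105,0,0.45],[0,0,-110,0,0.45]]'  | sed -n '2p;4,6p'
python3 - <<'E'
from h import *
to(598.8,-3,58,87.5)
p,W=cloud("side");Z=W[...,2];H=hsv(p)
print(*rect(W,box(400,180,520,250)&(Z>40)&(Z<103)&(H[...,1]>100)&(H[...,0]>45)&(H[...,0]<80)))
E
```

```text
eef_pos: [533.5, -396.8, 56.4]
ft_force: [-0.2, -0.0, -0.5]
opening: 0.19
grip_force: 30.0
eef_pos: [535.5, -398.9, 55.2]
ft_force: [-1.1, 0.8, 1.0]
opening: 0.221
grip_force: 0.0
eef_pos: [535.0, -398.7, 53.8]
ft_force: [-0.7, -0.5, -0.0]
opening: 0.449
grip_force: 0.0
eef_pos: [536.6, -400.0, 170.7]
ft_force: [-1.1, -0.1, 0.9]
opening: 0.451
grip_force: 0.0
d [399.9  43.9 110.9] turn -0.0
[ 534.8 -389.1] [37.5 12.5] 89.1 z [55.7 79.7 90.6] med [ 534.9 -378.2] 61
```

```bash

python3 steer.py '[[40,4.4,0,0,0.45],[80,8.8,0,0,0.45],[120,13,0,0,0.45],[160,17.5,0,0,0.45],[200,22,0,0,0.45]]'  | tail -2
python3 steer.py '[[40,4.4,0,0,0.45],[80,8.8,0,0,0.45],[120,13,0,0,0.45],[160,17.5,0,0,0.45],[198,22,0,0,0.45]]'  | tail -2
python3 steer.py '[[2,0,10,0,0.45],[2,0,40,0,0.45],[2,0,50,0,0.45],[2,0,60,0,0.45]]'  | sed -n '2p;4,6p'
python3 - <<'E'
from h import *
to(598.8,-3,60,87.5)
p,W=cloud("side");Z=W[...,2];H=hsv(p)
h=H[...,0]
print(*rect(W,box(350,250,430,345)&(Z>90)&(Z<103)&(H[...,1]>100)&((h<10)|(h>170))))
b=box(400,280,500,385)&(H[...,1]>100)&(h>45)&(h<80)&(Z>95)&(Z<115)
print('pusher',*rect(W,b))
E
```

```text
opening: 0.449
grip_force: 0.0
opening: 0.45
grip_force: 0.0
eef_pos: [595.8, -1.0, 102.2]
ft_force: [0.1, 1.0, 1.0]
opening: 0.448
grip_force: 0.0
d [-1.8  3.2 42.1] turn -0.0
[595.1 -48.5] [146.5  17.5] 86.5 z [93.2 95.4 97.3] med [597.8   2.6] 72
pusher [438.6  15.9] [23.9 51.7] 1.4 z [100.4 105.8 108.1] med [439.2  25.2] 125
```

```bash

python3 steer.py '[[-1,2.5,20,0,0.45],[-1,2.5,36,0,0.45],[-1,2.5,42,0,0.3],[-1,2.5,42,0,0],[-1,2.5,42,0,0]]' | sed -n '2p;4,6p'
python3 steer.py '[[0,0,0,0,0],[0,0,0,0,0],[0,0,0,0,0],[0,0,0,0,0],[0,0,0,0,0]]' | sed -n '2p;4,6p'
python3 - <<'E'
from h import *
to(607,147,60,87.5)
E
```

```text
eef_pos: [599.2, -2.5, 62.4]
ft_force: [0.3, -1.1, -0.3]
opening: 0.294
grip_force: 0.0
eef_pos: [599.5, -2.2, 62.9]
ft_force: [-0.9, -0.9, 6.3]
opening: 0.191
grip_force: 30.0
d [149.4   0.9   2.9] turn -0.0
```

```bash

python3 steer.py '[[10,0,0,0,0],[30,0,0,0,0],[55,0,0,0,0],[80,0,0,0,0],[105,0,0,0,0]]' | sed -n '2p;4,6p'
python3 steer.py '[[20,0,0,0,0],[38,0,0,0,0],[44,0,0,0,0],[44,0,0,0,0]]' | sed -n '2p;4,6p'
python3 - <<'E'
from h import *
p,W=cloud("side");Z=W[...,2];H=hsv(p);h=H[...,0]
print(*rect(W,box(340,280,410,400)&(Z>60)&(Z<103)&(H[...,1]>100)&((h<10)|(h>170))))
to(437.2,-407.9,190,87.5)
E
```

```text
eef_pos: [603.7, 103.4, 62.2]
ft_force: [0.4, 0.5, 1.0]
opening: 0.019
grip_force: 0.0
eef_pos: [605.5, 147.9, 62.0]
ft_force: [0.0, -0.2, -0.5]
opening: 0.007
grip_force: 0.0Traceback (most recent call last):
  File "<stdin>", line 3, in <module>
  File "h.py", line 15, in rect
    return np.round(r[0],1),np.round(r[1],1),round(r[2],1),'z',np.round(np.percentile(q[:,2],[10,50,90]),1),'med',np.round(np.median(q[:,:2],0),1),len(q)
                                                                        ~~~~~~~~~~~~~^^^^^^^^^^^^^^^^^^^
    return _quantile_unchecked(
        a, q, axis, out, overwrite_input, method, keepdims, weights)
    return _ureduce(a,
                    func=_quantile_ureduce_func,
    ...<5 lines>...
                    overwrite_input=overwrite_input,
                    method=method)
    r = func(a, **kwargs)
    result = _quantile(arr,
                       quantiles=q,
    ...<2 lines>...
                       out=out,
                       weights=wgt)
    slices_having_nans = np.isnan(arr[-1, ...])
                                  ~~~^^^^^^^^^
IndexError: index -1 is out of bounds for axis 0 with size 0
```

Lost the grip on the red cartridge during the slide. I'll raise the gripper and take a look.

```bash

python3 steer.py '[[0,0,-20,0,0.5],[0,0,-45,0,0.5],[0,0,-75,0,0.5],[0,0,-100,0,0.5],[0,0,-105,0,0.5]]' | sed -n '2p;4,6p'
python3 steer.py '[[40,0,0,0,0.5],[80,0,0,0,0.5],[80,0,0,0,0.5]]' | sed -n '2p;4,6p'
python3 - <<'E'
from h import *
p,W=cloud("side");Z=W[...,2];H=hsv(p);h=H[...,0]
B=box(340,230,410,400)&(Z>88)&(Z<105)&(H[...,1]>100)
print('red',*rect(W,B&((h<5)|(h>170))))
print('blue',*rect(W,B&(h>100)&(h<130)))
cv2.imwrite("pics/s7.png",cv2.resize(p[100:340,230:420,::-1],None,fx=2.5,fy=2.5,interpolation=cv2.INTER_CUBIC))
E
```

```text
eef_pos: [607.1, 145.6, 171.2]
ft_force: [0.2, -0.1, -0.2]
opening: 0.298
grip_force: 0.0
eef_pos: [609.0, 230.5, 166.5]
ft_force: [0.3, 0.4, -0.2]
opening: 0.484
grip_force: 0.0Traceback (most recent call last):
  File "<stdin>", line 4, in <module>
  File "h.py", line 15, in rect
    return np.round(r[0],1),np.round(r[1],1),round(r[2],1),'z',np.round(np.percentile(q[:,2],[10,50,90]),1),'med',np.round(np.median(q[:,:2],0),1),len(q)
                                                                        ~~~~~~~~~~~~~^^^^^^^^^^^^^^^^^^^
    return _quantile_unchecked(
        a, q, axis, out, overwrite_input, method, keepdims, weights)
    return _ureduce(a,
                    func=_quantile_ureduce_func,
    ...<5 lines>...
                    overwrite_input=overwrite_input,
                    method=method)
    r = func(a, **kwargs)
    result = _quantile(arr,
                       quantiles=q,
    ...<2 lines>...
                       out=out,
                       weights=wgt)
    slices_having_nans = np.isnan(arr[-1, ...])
                                  ~~~^^^^^^^^^
IndexError: index -1 is out of bounds for axis 0 with size 0
```

```bash

python3 steer.py '[[-18,-35,0,0,0.5],[-36,-70,0,0,0.5],[-55,-105,0,0,0.5],[-73,-140,0,0,0.5],[-87,-170,0,0,0.5]]' | sed -n '2p;4,6p'
python3 - <<'E'
from h import *
p,W=cloud("side");Z=W[...,2];H=hsv(p);h=H[...,0]
q,W2=cloud("top");np.savez('/tmp/s7.npz',p=p,W=W,q=q,W2=W2)
c=lambda a,s:cv2.resize(a[:,:,::-1],None,fx=s,fy=s,interpolation=cv2.INTER_CUBIC)
A=c(p[100:300,230:370],2.5);B=c(q[170:300,180:360],2)
B=cv2.copyMakeBorder(B,0,A.shape[0]-B.shape[0],0,0,0)
cv2.imwrite("pics/s7.png",np.hstack([A,B]))
E
```

```text
eef_pos: [432.6, 145.0, 166.2]
ft_force: [0.1, -0.6, -0.3]
opening: 0.499
grip_force: 0.0
```

View pics/s7.png

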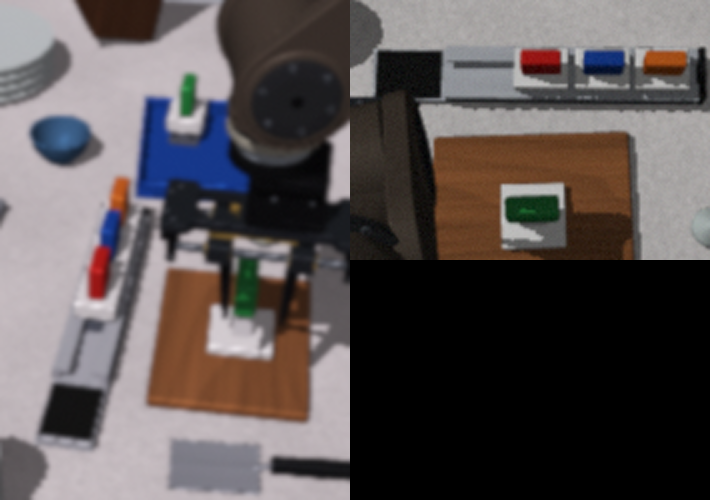

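The red cartridge at (100,272) is still in the slot near where it began, upright. Green stands in the tray and the pusher is on the board. I'll measure and try again.

```bash

python3 - <<'E'
from h import *
z=np.load('/tmp/s7.npz');W=z['W2'];Z=W[...,2];H=hsv(z['q']);h=H[...,0]
B=box(330,260,520,310)&(Z>88)&(Z<105)
for n,x0,x1 in(('d',370,412),('b_lue',415,458),('o',460,503)):
    print(n,*rect(W,box(x0,260,x1,310)&(Z>88)&(Z<105)))
    print(n+' frame',*rect(W,box(x0,260,x1,315)&(Z>46)&(Z<58)))
print('pusher',*rect(W,box(380,340,470,440)&(Z>100)&(Z<112)))
to(600,6,165,87.5)
E
```

```text
d [599.9  -2.8] [42.7 20.2] 88.4 z [92.1 95.7 98.6] med [598.7  -2.8] 178
d frame [599.5  -1.2] [55.4 48.6] 88.3 z [49.3 52.3 55.7] med [587.9   2.3] 283
b_lue [596.1 -70.9] [42.7 17. ] 88.0 z [92.9 96.  98.8] med [595.6 -70.8] 174
b_lue frame [596.7 -70.8] [57.8 49.7] 87.9 z [49.  52.5 54.9] med [585.8 -67.8] 312
o [ 593.9 -136.9] [43.1 18. ] 89.6 z [92.9 96.1 98.9] med [ 593.2 -136.3] 177
o frame [ 594.6 -136.8] [58.3 51.2] 87.1 z [49.  52.1 54.9] med [ 583.4 -131.7] 300
pusher [439.6   1.7] [36.8 24.6] 88.5 z [103.4 107.  109.7] med [439.2   1.6] 223
d [-130.8  175.2    1.1] turn -0.002
```

```bash

python3 steer.py '[[-28,35,0,0,0.5],[-56,70,0,0,0.5],[-84,105,0,0,0.5],[-112,140,0,0,0.5],[-139,174,0,0,0.5]]' | tail -2
python3 steer.py '[[0,0,20,0,0.5],[0,0,45,0,0.5],[0,0,60,0,0.5],[0,0,60,0,0.5]]' | sed -n '2p;4,6p'
python3 - <<'E'
from h import *
to(599.3,-2.8,58,87.5)
E
```

```text
opening: 0.502
grip_force: 0.0
eef_pos: [590.9, 8.7, 103.3]
ft_force: [-0.6, 1.0, -0.6]
opening: 0.499
grip_force: 0.0
d [-11.1   9.2  45.3] turn -0.002
```

```bash

python3 steer.py '[[-11,9.2,0,0,0.45],[-11,9.2,20,0,0.45],[-11,9.2,38,0,0.45],[-11,9.2,45,0,0.3],[-11,9.2,45,0,0.3]]' | sed -n '2p;4,6p'
python3 steer.py '[[0,0,0,0,0],[0,0,0,0,0],[0,0,0,0,0],[0,0,0,0,0],[0,0,0,0,0]]' | sed -n '2p;4,6p'
python3 steer.py '[[2,0,0,0,0],[5,0,0,0,0],[9,0,0,0,0],[14,0,0,0,0],[20,0,0,0,0]]' | sed -n '2p;4,6p'
```

```text
eef_pos: [601.1, -2.0, 61.3]
ft_force: [-0.7, 0.5, 0.5]
opening: 0.365
grip_force: 0.0
eef_pos: [601.4, -1.2, 62.6]
ft_force: [-0.6, -0.9, 4.5]
opening: 0.188
grip_force: 30.0
eef_pos: [602.6, 18.4, 62.7]
ft_force: [-0.4, -8.8, 13.1]
opening: 0.185
grip_force: 30.0
```

```bash

python3 steer.py '[[10,0,0,0,0],[22,0,0,0,0],[36,0,0,0,0],[50,0,0,0,0],[65,0,0,0,0]]' | sed -n '2p;4,6p'
python3 steer.py '[[15,0,0,0,0],[30,0,0,0,0],[45,0,0,0,0],[58,0,0,0,0],[64,0,0,0,0]]' | sed -n '2p;4,6p'
python3 - <<'E'
from h import *
to(437.2,-407.9,190,87.5)
p,W=cloud("side");Z=W[...,2];H=hsv(p);h=H[...,0]
m=box(340,280,410,400)&(Z>60)&(Z<103)&(H[...,1]>100)&((h<10)|(h>170))
if m.any(): print(*rect(W,m))
E
```

```text
eef_pos: [605.4, 83.8, 62.7]
ft_force: [0.2, -0.2, 1.9]
opening: 0.189
grip_force: 30.0
eef_pos: [608.2, 148.7, 62.9]
ft_force: [0.4, -3.8, 7.4]
opening: 0.189
grip_force: 30.0
d [-563.4 -146.8 -127.3] turn 0.001
[611.6 151.2] [24.4 44. ] 13.7 z [69.3 92.4 97.5] med [608.2 163.4] 175
```

```bash

python3 steer.py '[[0,0,-8,0,0],[0,0,-30,0,0],[0,0,-65,0,0],[0,0,-105,0,0],[0,0,-128,0,0]]'  | sed -n '2p;4,6p'
python3 steer.py '[[-30,-8,0,0,0],[-68,-18,0,0,0],[-106,-28,0,0,0],[-144,-38,0,0,0],[-182,-48,0,0,0]]'  | tail -2
python3 steer.py '[[-38,-10,0,0,0],[-77,-20,0,0,0],[-115,-30,0,0,0],[-154,-40,0,0,0],[-192,-50,0,0,0]]'  | tail -2
python3 steer.py '[[-38,-10,0,0,0],[-77,-20,0,0,0],[-115,-30,0,0,0],[-154,-40,0,0,0],[-185,-48,0,0,0]]'  | sed -n '2p;4,6p'
python3 - <<'E'
from h import *
to(437.2,-407.9,55.5,87.5)
E
```

```text
eef_pos: [608.0, 147.7, 193.9]
ft_force: [0.5, -0.5, -2.0]
opening: 0.192
grip_force: 30.0
opening: 0.184
grip_force: 30.0
opening: 0.187
grip_force: 30.0
eef_pos: [435.6, -406.9, 190.1]
ft_force: [0.7, -0.3, -0.4]
opening: 0.193
grip_force: 30.0
d [ -1.    1.6 134.6] turn -0.002
```

```bash

python3 steer.py '[[0,1,30,0,0],[0,1,65,0,0],[0,1,100,0,0],[0,1,122,0,0],[0,1,130,0,0]]'  | sed -n '2p;4,6p'
python3 steer.py '[[0,0,3,0,0],[0,0,4.5,0,0],[0,0,4.5,0,0],[0,0,4.5,0,0],[0,0,4.5,0,0.3]]' | sed -n '2p;4,6p'
python3 steer.py '[[0,0,0,0,0.45],[0,0,0,0,0.45],[0,0,0,0,0.45],[0,0,0,0,0.45],[0,0,0,0,0.45]]' | sed -n '2p;4,6p'
python3 steer.py '[[0,0,-10,0,0.45],[0,0,-35,0,0.45],[0,0,-70,0,0.45],[0,0,-105,0,0.45],[0,0,-110,0,0.45]]'  | sed -n '2p;4,6p'
python3 - <<'E'
from h import *
to(596.1,-71,58,87.5)
p,W=cloud("side");Z=W[...,2];H=hsv(p);h=H[...,0]
m=box(400,180,520,250)&(Z>50)&(Z<103)&(H[...,1]>100)&((h<10)|(h>170))
if m.any(): print(*rect(W,m))
E
```

```text
eef_pos: [436.8, -403.3, 56.7]
ft_force: [0.2, 0.1, -0.8]
opening: 0.185
grip_force: 30.0
eef_pos: [438.6, -404.9, 56.6]
ft_force: [-1.0, 0.2, 0.6]
opening: 0.22
grip_force: 0.0
eef_pos: [438.2, -404.5, 55.4]
ft_force: [-0.9, 0.6, -0.0]
opening: 0.447
grip_force: 0.0
eef_pos: [439.5, -405.9, 171.6]
ft_force: [-0.0, -0.2, 0.7]
opening: 0.449
grip_force: 0.0
d [342.1 141.1 112.4] turn -0.0
[ 505.  -277.9] [328.9  31.9] 61.8 z [56.7 82.2 90.7] med [ 439.  -388.6] 84
```

```bash

python3 steer.py '[[34,14,0,0,0.45],[68,28,0,0,0.45],[103,42,0,0,0.45],[137,56,0,0,0.45],[171,70,0,0,0.45]]'  | tail -2
python3 steer.py '[[34,14,0,0,0.45],[68,28,0,0,0.45],[103,42,0,0,0.45],[137,56,0,0,0.45],[171,71,0,0,0.45]]'  | tail -2
python3 steer.py '[[0,0,20,0,0.45],[0,0,45,0,0.45],[0,0,60,0,0.45],[0,0,60,0,0.45]]'  | sed -n '2p;4,6p'
python3 - <<'E'
from h import *
to(596.3,-71,59,87.5)
E
```

```text
opening: 0.452
grip_force: 0.0
opening: 0.449
grip_force: 0.0
eef_pos: [592.2, -68.2, 101.7]
ft_force: [0.1, 0.0, -0.6]
opening: 0.451
grip_force: 0.0
d [-2.7  4.4 42.7] turn 0.0
```

```bash

python3 steer.py '[[-2,4,20,0,0.45],[-2,4,36,0,0.45],[-2,4,43,0,0.3],[-2,4,43,0,0],[-2,4,43,0,0]]' | sed -n '2p;4,6p'
python3 steer.py '[[0,0,0,0,0],[0,0,0,0,0],[0,0,0,0,0],[0,0,0,0,0],[0,0,0,0,0]]' | sed -n '2p;4,6p'
python3 steer.py '[[2,0,0,0,0],[6,0,0,0,0],[12,0,0,0,0],[20,0,0,0,0],[30,0,0,0,0]]' | sed -n '2p;4,6p'
```

```text
eef_pos: [598.0, -71.3, 62.8]
ft_force: [0.1, 0.0, 0.4]
opening: 0.296
grip_force: 0.0
eef_pos: [598.2, -71.2, 63.0]
ft_force: [-2.0, -0.5, 7.0]
opening: 0.185
grip_force: 30.0
eef_pos: [600.0, -41.8, 63.1]
ft_force: [0.5, -9.1, 14.9]
opening: 0.189
grip_force: 30.0
```

```bash

python3 steer.py '[[12,0,0,0,0],[28,0,0,0,0],[44,0,0,0,0],[60,0,0,0,0],[76,0,0,0,0]]' | sed -n '2p;4,6p'
python3 steer.py '[[16,0,0,0,0],[32,0,0,0,0],[48,0,0,0,0],[64,0,0,0,0],[80,0,0,0,0]]' | sed -n '2p;4,6p'
python3 steer.py '[[14,0,0,0,0],[26,0,0,0,0],[32,0,0,0,0],[32,0,0,0,0]]' | sed -n '2p;4,6p'
python3 - <<'E'
from h import *
to(527.6,-306.7,190,87.5)
p,W=cloud("side");Z=W[...,2];H=hsv(p);h=H[...,0]
m=box(340,280,410,400)&(Z>60)&(Z<103)&(H[...,1]>100)&((h<130)&(h>100))
if m.any(): print(*rect(W,m))
b=box(400,280,500,385)&(H[...,1]>100)&(h>45)&(h<80)&(Z>95)&(Z<115)
if b.any(): print('pusher',*rect(W,b))
E
```

```text
eef_pos: [603.3, 34.8, 63.3]
ft_force: [-1.4, -13.1, 20.9]
opening: 0.187
grip_force: 30.0
eef_pos: [606.1, 115.2, 62.2]
ft_force: [-0.5, -0.5, -0.2]
opening: 0.012
grip_force: 0.0
eef_pos: [607.5, 147.9, 62.3]
ft_force: [-0.0, -0.4, 0.6]
opening: 0.003
grip_force: 0.0
d [-457.6  -60.4 -127.8] turn 0.001
pusher [438.4  17.4] [23.7 53.7] 0.6 z [ 98.6 105.8 108. ] med [438.4  26.6] 129
```

The blue cartridge slipped out mid-slide. The vertical force had built up to 21 N, so I was pressing the foot into the slot. Next time I'll take the load off z after gripping and hold lower on the fin. First, find it.

```bash

python3 steer.py '[[0,0,-25,0,0.5],[0,0,-55,0,0.5],[0,0,-90,0,0.5],[0,-35,-105,0,0.5],[0,-70,-105,0,0.5]]' | tail -2
python3 steer.py '[[0,-35,0,0,0.5],[0,-70,0,0,0.5],[0,-100,0,0,0.5]]' | sed -n '2p;4,6p'
python3 - <<'E'
from h import *
p,W=cloud("side");Z=W[...,2];H=hsv(p);h=H[...,0]
q,W2=cloud("top");np.savez('/tmp/s8.npz',p=p,W=W,q=q,W2=W2)
c=lambda a,s:cv2.resize(a[:,:,::-1],None,fx=s,fy=s,interpolation=cv2.INTER_CUBIC)
A=c(p[100:300,230:370],2.5);B=c(q[170:300,180:360],2)
B=cv2.copyMakeBorder(B,0,A.shape[0]-B.shape[0],0,0,0)
cv2.imwrite("pics/s8.png",np.hstack([A,B]))
Z=W2[...,2];h2=hsv(q)
m=box(270,260,515,315)&(Z>88)&(Z<108)&(h2[...,0]>100)&(h2[...,0]<130)&(h2[...,1]>100)
if m.any(): print('blue',*rect(W2,m))
E
```

```text
opening: 0.299
grip_force: 0.0
eef_pos: [435.4, 153.4, 167.4]
ft_force: [1.0, -0.1, 0.7]
opening: 0.48
grip_force: 0.0
blue [601.6  31.3] [42.7 16.8] 88.8 z [93.2 96.1 99.1] med [601.3  31.3] 159
```

View pics/s8.png

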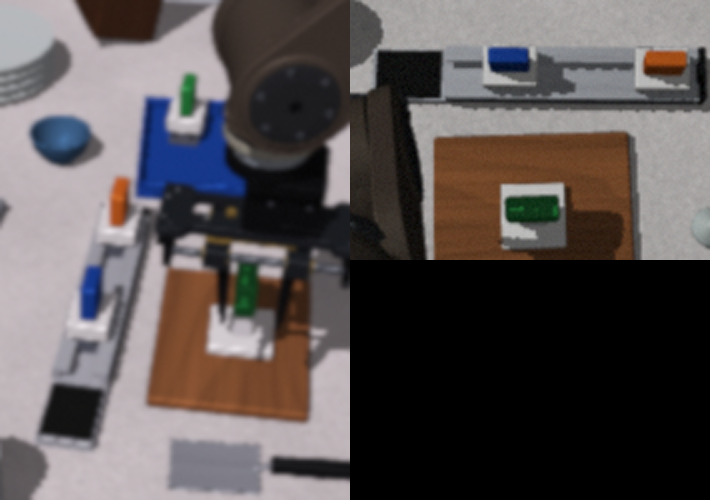

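Blue is upright in the slot at (90,300) in the left half, world (601.6, 31.3). I'll regrip it lower.

```bash

python3 steer.py '[[-20,30,0,0,0.45],[-40,60,0,0,0.45],[-60,90,0,0,0.45],[-80,120,0,0,0.45],[-100,150,0,0,0.45]]' | tail -2
python3 steer.py '[[-15,22,10,0,0.45],[-15,22,35,0,0.45],[-15,22,60,0,0.45],[-15,22,60,0,0.45],[-15,22,60,0,0.45]]' | sed -n '2p;4,6p'
python3 - <<'E'
from h import *
to(602.5,31.3,55,87.5)
E
```

```text
opening: 0.447
grip_force: 0.0
eef_pos: [604.4, 31.0, 106.7]
ft_force: [0.7, 0.1, 0.8]
opening: 0.449
grip_force: 0.0
d [ 0.2 -1.8 51.7] turn -0.001
```

```bash

python3 steer.py '[[0,-1.5,25,0,0.45],[0,-1.5,44,0,0.45],[0,-1.5,50,0,0.3],[0,-1.5,50,0,0.3],[0,-1.5,50,0,0.25]]' | sed -n '2p;4,6p'
python3 steer.py '[[0,0,0,0,0],[0,0,0,0,0],[0,0,0,0,0],[0,0,0,0,0],[0,0,0,0,0]]' | sed -n '2p;4,6p'
```

```text
eef_pos: [603.7, 31.7, 58.8]
ft_force: [-0.3, 0.2, -0.5]
opening: 0.297
grip_force: 0.0
eef_pos: [603.3, 31.8, 58.7]
ft_force: [-1.6, 0.9, 7.6]
opening: 0.188
grip_force: 30.0
```

```bash

python3 steer.py '[[0,0,-0.9,0,0],[2,0,-0.9,0,0],[6,0,-0.9,0,0],[12,0,-0.9,0,0],[20,0,-0.9,0,0]]' | sed -n '2p;4,6p'
```

```text
eef_pos: [604.1, 51.3, 58.8]
ft_force: [-1.5, 1.2, 1.2]
opening: 0.189
grip_force: 30.0
```

Unloading z took the drag to almost nothing. I'll continue.

```bash

python3 steer.py '[[14,0,0,0,0],[30,0,0,0,0],[46,0,0,0,0],[60,0,0,0,0],[70,0,0,0,0]]' | sed -n '2p;4,6p'
python3 steer.py '[[10,0,0,0,0],[20,0,0,0,0],[26,0,0,0,0],[26,0,0,0,0]]' | sed -n '2p;4,6p'
python3 - <<'E'
from h import *
to(527.6,-306.7,190,87.5)
E
```

```text
eef_pos: [607.1, 122.7, 58.8]
ft_force: [-1.3, -10.4, 14.9]
opening: 0.189
grip_force: 30.0
eef_pos: [608.5, 149.2, 58.7]
ft_force: [0.3, 3.5, 4.9]
opening: 0.187
grip_force: 30.0
d [-458.9  -60.9 -131.7] turn 0.0
```

```bash

python3 steer.py '[[0,0,-8,0,0],[0,0,-30,0,0],[0,0,-65,0,0],[0,0,-105,0,0],[0,0,-130,0,0]]'  | sed -n '2p;4,6p'
python3 steer.py '[[-30,-4,0,0,0],[-68,-9,0,0,0],[-106,-14,0,0,0],[-144,-19,0,0,0],[-182,-24,0,0,0]]'  | tail -2
python3 steer.py '[[-38,-5,0,0,0],[-76,-10,0,0,0],[-114,-15,0,0,0],[-152,-20,0,0,0],[-190,-25,0,0,0]]'  | tail -2
python3 steer.py '[[-36,-5,0,0,0],[-70,-10,0,0,0],[-86,-12,0,0,0],[-86,-12,0,0,0],[-86,-12,0,0,0]]'  | sed -n '2p;4,6p'
python3 - <<'E'
from h import *
to(527.6,-306.7,51.8,87.5)
E
```

```text
eef_pos: [608.4, 147.6, 191.8]
ft_force: [1.2, 0.6, -1.9]
opening: 0.185
grip_force: 30.0
opening: 0.19
grip_force: 30.0
opening: 0.189
grip_force: 30.0
eef_pos: [526.5, -307.4, 187.9]
ft_force: [0.0, 1.7, -1.5]
opening: 0.19
grip_force: 30.0
d [  0.6   1.2 136.1] turn -0.002
```

```bash

python3 steer.py '[[0,1,30,0,0],[0,1,65,0,0],[0,1,100,0,0],[0,1,122,0,0],[0,1,130,0,0]]'  | sed -n '2p;4,6p'
python3 steer.py '[[0,0,3,0,0],[0,0,5,0,0],[0,0,6,0,0],[0,0,6,0,0],[0,0,6,0,0.3]]' | sed -n '2p;4,6p'
python3 steer.py '[[0,0,0,0,0.45],[0,0,0,0,0.45],[0,0,0,0,0.45],[0,0,0,0,0.45],[0,0,0,0,0.45]]' | sed -n '2p;4,6p'
python3 steer.py '[[0,0,-10,0,0.45],[0,0,-35,0,0.45],[0,0,-70,0,0.45],[0,0,-105,0,0.45],[0,0,-112,0,0.45]]'  | sed -n '2p;4,6p'
python3 - <<'E'
from h import *
to(594.3,-136.9,58,87.5)
E
```

```text
eef_pos: [527.1, -304.6, 55.0]
ft_force: [0.1, 1.1, -1.2]
opening: 0.188
grip_force: 30.0
eef_pos: [528.5, -307.6, 53.5]
ft_force: [-0.5, 0.1, 0.2]
opening: 0.219
grip_force: 0.0
eef_pos: [528.0, -307.3, 52.3]
ft_force: [0.5, 0.6, -0.1]
opening: 0.447
grip_force: 0.0
eef_pos: [529.5, -308.3, 170.4]
ft_force: [0.5, -0.4, 0.0]
opening: 0.45
grip_force: 0.0
d [174.6  56.5 112. ] turn -0.0
```

```bash

python3 steer.py '[[35,12,0,0,0.45],[70,24,0,0,0.45],[105,35,0,0,0.45],[140,47,0,0,0.45],[172,57,0,0,0.45]]'  | tail -2
python3 steer.py '[[0,0,20,0,0.45],[0,0,45,0,0.45],[0,0,60,0,0.45],[0,0,60,0,0.45],[0,0,60,0,0.45]]'  | sed -n '2p;4,6p'
python3 - <<'E'
from h import *
to(594.8,-136.9,58,87.5)
E
```

```text
opening: 0.451
grip_force: 0.0
eef_pos: [592.4, -137.9, 104.3]
ft_force: [0.3, -0.2, 0.9]
opening: 0.452
grip_force: 0.0
d [ 1.1  2.4 46.3] turn -0.0
```

```bash

python3 steer.py '[[1,2.4,22,0,0.45],[1,2.4,40,0,0.45],[1,2.4,48,0,0.3],[1,2.4,48,0,0.3],[1,2.4,48,0,0.25]]' | sed -n '2p;4,6p'
python3 steer.py '[[0,0,0,0,0],[0,0,0,0,0],[0,0,0,0,0],[0,0,0,0,0],[0,0,0,0,0]]' | sed -n '2p;4,6p'
python3 steer.py '[[0,0,-0.8,0,0],[2,0,-0.8,0,0],[6,0,-0.8,0,0],[12,0,-0.8,0,0],[22,0,-0.8,0,0]]' | sed -n '2p;4,6p'
```

```text
eef_pos: [595.3, -137.4, 57.2]
ft_force: [0.5, 0.4, -0.3]
opening: 0.297
grip_force: 0.0
eef_pos: [595.4, -137.3, 57.3]
ft_force: [-0.4, -1.3, 7.1]
opening: 0.188
grip_force: 30.0
eef_pos: [596.2, -115.2, 57.3]
ft_force: [0.7, -1.9, 2.0]
opening: 0.186
grip_force: 30.0
```

Now the longer slide, adjusting z along the way.

```bash

python3 steer.py '[[12,0,-0.3,0,0],[26,0,-0.3,0,0],[40,0,-0.3,0,0],[54,0,-0.3,0,0],[64,0,-0.3,0,0]]' | sed -n '2p;4,6p'
```

```text
eef_pos: [598.7, -49.0, 57.3]
ft_force: [-0.5, -5.3, 4.6]
opening: 0.189
grip_force: 30.0
```

```bash

python3 steer.py '[[12,0,-0.6,0,0],[26,0,-0.6,0,0],[40,0,-0.6,0,0],[54,0,-0.6,0,0],[64,0,-0.6,0,0]]' | sed -n '2p;4,6p'
```

```text
eef_pos: [601.4, 14.7, 57.7]
ft_force: [-0.2, 0.3, -1.9]
opening: 0.189
grip_force: 30.0
```

```bash

python3 steer.py '[[12,0,0,0,0],[26,0,0,0,0],[40,0,0,0,0],[54,0,0,0,0],[64,0,0,0,0]]' | sed -n '2p;4,6p'
python3 steer.py '[[12,0,0,0,0],[26,0,0,0,0],[40,0,0,0,0],[54,0,0,0,0],[69,0,0,0,0]]' | sed -n '2p;4,6p'
python3 steer.py '[[0,0,0,0,0]]' | sed -n '2p;4,6p'
python3 - <<'E'
from h import *
to(431.8,-312.1,190,87.5)
p,W=cloud("side");Z=W[...,2];H=hsv(p);h=H[...,0]
b=box(400,280,500,385)&(H[...,1]>100)&(h>45)&(h<80)&(Z>95)&(Z<115)
if b.any(): print('pusher',*rect(W,b))
b=box(340,280,410,400)&(Z>60)&(Z<103)&(H[...,1]>100)&(h>4)&(h<20)
if b.any(): print('orange',*rect(W,b))
E
```

```text
eef_pos: [604.3, 78.5, 57.9]
ft_force: [0.7, -1.4, -1.7]
opening: 0.19
grip_force: 30.0
eef_pos: [607.4, 147.0, 57.9]
ft_force: [1.0, -0.4, -1.2]
opening: 0.188
grip_force: 30.0
eef_pos: [607.4, 148.5, 57.9]
ft_force: [0.5, 0.2, -1.2]
opening: 0.187
grip_force: 30.0
d [-467.6 -156.  -132.3] turn 0.001
pusher [439.3  17.3] [23.8 51.4] 4.3 z [ 99.2 105.6 108. ] med [438.6  25.4] 126
orange [605.2 155. ] [41.9 26.8] 73.5 z [67.  92.5 97.2] med [607.4 165.9] 184
```

```bash

python3 steer.py '[[0,0,-8,0,0],[0,0,-30,0,0],[0,0,-65,0,0],[0,0,-105,0,0],[0,0,-130,0,0]]'  | sed -n '2p;4,6p'
python3 steer.py '[[-28,-9,0,0,0],[-65,-21,0,0,0],[-102,-34,0,0,0],[-139,-46,0,0,0],[-176,-58,0,0,0]]'  | tail -2
python3 steer.py '[[-37,-12,0,0,0],[-74,-25,0,0,0],[-111,-37,0,0,0],[-148,-49,0,0,0],[-185,-62,0,0,0]]'  | tail -2
python3 steer.py '[[-36,-12,0,0,0],[-72,-24,0,0,0],[-100,-34,0,0,0],[-106,-36,0,0,0],[-106,-36,0,0,0]]'  | sed -n '2p;4,6p'
python3 - <<'E'
from h import *
to(431.8,-312.1,50.8,87.5)
E
```

```text
eef_pos: [608.0, 145.0, 192.1]
ft_force: [0.8, -0.1, -1.4]
opening: 0.186
grip_force: 30.0
opening: 0.187
grip_force: 30.0
opening: 0.19
grip_force: 30.0
eef_pos: [429.8, -316.1, 188.3]
ft_force: [0.1, -0.2, -1.1]
opening: 0.189
grip_force: 30.0
d [  4.1   1.8 137.5] turn -0.004
```

```bash

python3 steer.py '[[3,2,30,0,0],[3,2,65,0,0],[3,2,100,0,0],[3,2,122,0,0],[3,2,130,0,0]]'  | sed -n '2p;4,6p'
python3 steer.py '[[0,0,3,0,0],[0,0,5,0,0],[0,0,7,0,0],[0,0,7,0,0],[0,0,7,0,0.3]]' | sed -n '2p;4,6p'
python3 steer.py '[[0,0,0,0,0.45],[0,0,0,0,0.45],[0,0,0,0,0.45],[0,0,0,0,0.45],[0,0,0,0,0.45]]' | sed -n '2p;4,6p'
python3 steer.py '[[0,0,-10,0,0.45],[0,0,-35,0,0.45],[0,0,-70,0,0.45],[0,0,-105,0,0.45],[0,0,-140,0,0.45]]'  | sed -n '2p;4,6p'
python3 steer.py '[[35,15,0,0,0.45],[70,30,0,0,0.45],[105,45,0,0,0.45],[140,60,0,0,0.45],[175,75,0,0,0.45]]'  | tail -1
python3 steer.py '[[35,15,0,0,0.45],[70,30,0,0,0.45],[105,45,0,0,0.45],[140,60,0,0,0.45],[175,75,0,0,0.45]]'  | sed -n '1,2p'
python3 - <<'E'
from h import *
p,W=cloud("side");q,W2=cloud("top");Z=W2[...,2]
c=lambda a:cv2.resize(a[:,:,::-1],(400,300),interpolation=cv2.INTER_AREA)
cv2.imwrite("pics/f.png",np.hstack([c(p),c(q)]))
Z=W[...,2];H=hsv(p);h=H[...,0]
b=box(400,280,510,385)&(H[...,1]>100)&(h>45)&(h<80)&(Z>95)&(Z<115)
if b.any(): print('pusher',*rect(W,b))
np.savez('/tmp/f.npz',p=p,W=W,q=q,W2=W2)
E
```

```text
eef_pos: [432.4, -309.2, 55.3]
ft_force: [-1.2, 0.5, -1.7]
opening: 0.189
grip_force: 30.0
eef_pos: [433.5, -311.4, 52.0]
ft_force: [0.3, 0.2, 0.2]
opening: 0.221
grip_force: 0.0
eef_pos: [433.1, -311.1, 51.0]
ft_force: [-0.4, 0.6, 0.0]
opening: 0.448
grip_force: 0.0
eef_pos: [432.8, -310.9, 193.1]
ft_force: [0.7, -0.4, 0.1]
opening: 0.452
grip_force: 0.0
grip_force: 0.0
t: 51.87
eef_pos: [598.8, 33.9, 191.8]
pusher [439.8  16.6] [23.5 57. ] 5.4 z [ 99.8 105.9 107.9] med [438.7  24. ] 126
```

View pics/f.png

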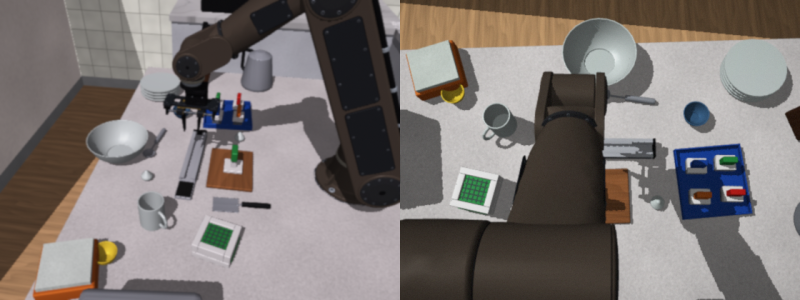

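All four cartridges stand upright in the tray at (697,162), (728,160), (701,196) and (735,193). The pusher is upright on the board at (234,158), the plate is up, the jug and bowl are where they were, and the arm is clear.

```bash
python3 - <<'E'
from h import *
z=np.load('/tmp/f.npz');W=z['W2'];Z=W[...,2]
for n,b in dict(blue=(575,310,615,345),green=(635,305,685,340),orange=(575,375,625,410),red=(640,372,695,405)).items():
    m=np.zeros((420,560),bool);b=[int((v-[800,0][i%2])*1 ) for i,v in enumerate(b)]
m=(Z>82)&(Z<98)&(W[...,1]<-240)&(W[...,0]<600)&(W[...,0]>370)&(W[...,1]>-470)
n,l,s,c=cv2.connectedComponentsWithStats(m.astype(np.uint8))
for i in range(1,n):
    if s[i,4]>40: print(np.round(np.nanmean(W[l==i],0),0),s[i,4])
print(env.job_done())
E
```

```text
[ 535. -398.   89.] 186
[ 528. -308.   89.] 188
[ 439. -408.   89.] 191
[ 433. -310.   89.] 191
the job is handed in; nothing more can be done
None
```

I handed the job in at about 52 s of the 208 s; I haven't seen the judge's verdict. The ejector plate was pressed to its stop and held twice, the pusher stands upright on the board, and all four cartridges rest upright on the tray floor (fin tops measured at 89 mm). The red and blue cartridges each slipped out of the grip once while sliding and were gripped again.

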